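# Home and lock the carousel pulley

## Task

The analyser's carousel drive is open for transport: turn its black-rimmed pulley by the rim until the yellow engraved mark faces the red pointer, then push the green-knobbed lock bolt fully home into the notch of the rim and let go. Be gentle: never push on any part of the drive unit with more than 20 N, and leave the reagent bottle, the screwdriver and the spare pulley where they are.

Things in the scene. Friction and masses are not known exactly. Their poses are not given: they have to be found in the camera images.
- housing: White drive unit fixed to the bench, 215 (x) x 340 (y) mm, 60 mm high, flat top. Origin: centre of its underside. z up; +x points to the side with the red pointer, -y to the side with the green-knobbed lock bolt.
- axis_foot (a point): Point of the vertical pulley axis on the housing's flat top, 40 mm to +y of its middle. Pulley: flat level disc, radius 75 mm, 16 mm thick, black tread 56 to 75 mm from the axis, flat top but for a 3 mm high hub cap of 13 mm radius. Height of its top is NOT measured: 27 to 41 mm above this point, varying with each start; feel for it.
- tread_zone (a point): Point on the housing's top straight below the tread's middle, 65 mm to -x of the axis; the tread is free on its whole -x and +y sides. The spindle is sprung: the pulley sinks 1 mm per 8 N pressed. Drag is about 3 N at the rim: a fingertip pressed down on the tread with 7 to 13 N and moved along the rim turns it; below about 5 N it may slip.
- pulley (a joint): Pulley angle, rad, counterclockwise from above; stays where left. At 0 and equally at 6.283 the yellow mark (4 mm wide radial line on the tread) faces the pointer; at 1.571 it lies to the housing's +y. Starts 1.0 to 5.3, stops at -0.8 and 7.08; turn either way. A notch 15 mm wide, 15 mm deep lies a quarter turn clockwise of the mark, facing the bolt when the mark faces the pointer.
- pointer (a point): Tip of the fixed red pointer, 84.5 mm to +x of the pulley axis and 34 mm above the housing's top. Its red post, 24 mm wide, rises 36 mm above the housing's top just behind the tip.
- lock_bolt (a joint): Travel of the steel lock bolt in m: 0 withdrawn (the start, tip 4 mm clear of the rim), 0.016 fully home at its stop. Slides along the housing's +y towards the pulley axis with about 3 N of rubbing, stays where left. Its rounded end, 10 mm wide, enters only if the notch faces it within about 0.035 rad; otherwise it stops dead at about 0.004.
- bolt_knob (a point): Middle (39 mm above the housing's top) of the bolt's green knob, an upright post of 16 mm diameter, from 20 to 58 mm above the housing's top; moves with the bolt. Withdrawn it lies 151 mm to -y of the pulley axis. The bolt's guide (36 mm wide, 38 mm high) begins 32 mm nearer the pulley. Outside the knob (-y) is free space; the housing's top ends 59 mm out.
- reagent_mid (a point): Amber reagent bottle with a blue cap, 52 mm diameter, 110 mm tall, standing on the bench; the point is half-way up. A bystander.
- screwdriver_grip (a point): Orange-handled screwdriver, about 170 mm long, lying on the bench; the point is on its handle. A bystander.
- spare_mid (a point): Spare aluminium pulley, a ring of 52 mm diameter and 18 mm height lying flat on the bench; the point is at its centre. A bystander.

How it is judged:
By the outcome, as a careful person would: the job done as asked, in the order asked, and still so for the second after the job is handed in, with the robot touching nothing.
It also fails if it takes over 61 s, if anything falls off the work surface, if the arm or the gripper's body presses on something with over 40 N, if the wrist force passes 120 N, or if a joint passes its speed limit or range.

## Robot

A 6-joint arm with a two-finger parallel gripper is mounted at the origin on the work surface. World frame = base frame: x ahead of the robot, y to its left, z up, the work surface at z = 0. Lengths are in m, angles in rad, forces in N, time in s.
With the tool pointing down it reaches from about 0.275 to 0.975 m from the base axis. Payload 8.4 kg.
Tool frame: the origin (TCP) lies on the centre line of the jaws, within the pads' length; the fingertips stand 11 mm ahead of it and the grasp point (between the pads) lies 8 mm behind it (ctrl.nose_length is the z of the fingertips in the tool frame, in m); z points along the fingers, y is the direction in which the jaws open and shut (so a half turn about z gives the same grasp; the last joint's range is limited). The gripper opens to 92 mm and grips with 3 to 60 N. Pads are 20 mm wide; open, the fingers measure 128 mm over their backs; the gripper's body (75 mm by 189 mm) begins 69 mm behind the grasp point.
Start: joints at [-1.202, 0.353, 1.633, -0, 1.155, -0.002], TCP at [0.226, -0.583, 0.226] pointing down, gripper open.
Joint ranges: [-2.63, 2.63], [-0.92, 2.1], [0.06, 2.66], [-1.3, 4.44], [0, 2.69], [-3.02, 3.02]. Speed limits (rad/s): [2.22, 2.22, 2.79, 3.14, 3.14, 3.14].

## Interface

Orientations are given as a rotation vector (axis times angle).
In Python, from rig import ctrl gives the robot as it stands.
- The arm moves only by the tool jog_arm, never from a script. Its argument "increments" is one flat list of numbers, 4 for each row, row after row: the shift along the tool's x, y, z in mm, then the turn about the tool's z in rad. In form: [x, y, z, twist, x, y, z, twist, ...]. A call has 1 to 12 rows; each row is the pose to reach, as a shift and turn from the pose commanded when the call began, along the tool's axes at that moment; what a row does not reach only later rows make up. A row lasts 1/12 s, in which the tool goes at most 41.7 mm and 7.16 degrees, less where a joint would pass 70% of its speed; a pose out of reach is approached as far as the arm can. A call with a gripper value outside its range is refused whole. "gripper" is the opening, from 0 (shut) to 1 (fully open), set as the call begins (left out, the last holds). The fingers move at their own pace and stop on an object; "grip_force" is the grip in N (left out, the last holds). Time passes only in rows, so rows that repeat a pose let the fingers close. It gives the time, the measured TCP pose, the force and the opening at its end, in the units of the state.
- ctrl.get_state(): the state, without advancing time (a new reading comes with each control period).
- ctrl.camera(name): name is "scene" or "top" or "wrist"; returns a dict with "frame" (480x640x3 uint8, blue, green, red), "range_z" (480x640 float32, m along the optical axis (not along the pixel's ray), 0 where there is no reading), "K" (3x3 intrinsics, pixels), "view" (4x4, takes a point from world to camera coordinates). Camera axes: x right, y down, z forward; pixel columns grow to the right and rows downward; lengths in m; the calibration is good to about 2 mm. A picture is of the moment at which its call begins.
- ctrl.finish_job(): hands the job in, once; it reports no verdict.
The state is a dict: "t": time; "joint_positions": joint angles; "dq": joint speeds; "tau": joint torques, N m; "ee_pos": TCP position; "eef_rot": TCP orientation; "force": force on the tool from outside, world axes, zero at the start; "ft_torque": the same for the moment, N m; "opening": finger opening in m.
Only numpy, scipy, OpenCV 4.12 (cv2) and the standard library are available. Lean on these libraries where they do the work, as an engineer would, in place of code of your own. Each camera call takes 0.05 s, during which the arm holds its last target.

## Working session

There is one attempt and no reset: what is moved stays moved. The work goes in short steps, Python scripts to look and compute and a tool call to move; the robot and the scene stay as the last step left them, time stands still between calls to the robot, and variables do not carry over. Pictures are saved under pics/ and viewed, and the job is handed in when it is done.

Besides the shell and the picture viewer there is one more tool, called after "Request:" as name(argument=value, ...) on one line, values as JSON. jog_arm: Moves the arm, as the interface text tells. Its arguments: {"type":"object","properties":{"increments":{"type":"array","items":{"type":"number"}},"gripper":{"type":"number"},"grip_force":{"type":"number"}},"required":["increments"]}

```bash
ls; mkdir -p pics
python3 - <<'E'
from rig import ctrl
import cv2
s=ctrl.get_state(); print(s, ctrl.nose_length)
for n in("scene","top"):
    c=ctrl.camera(n); cv2.imwrite(f"pics/{n}0.png",c["frame"]); print(n,c["K"],c["view"])
E
```

```text
pics
{'t': 0.0, 'joint_positions': array([-1.20241500e+00,  3.53651618e-01,  1.63410680e+00,  6.61697505e-06,
        1.15522558e+00, -2.41446669e-03]), 'dq': array([-2.78023701e-04, -2.12046388e-03, -6.90648568e-05, -9.81721851e-04,
       -1.40269688e-03,  1.94409993e-03]), 'tau': array([-9.75268158e-04, -5.93851411e+01, -3.34203529e+01,  6.96327025e-02,
        2.32339528e-02, -1.16537703e-04]), 'ee_pos': array([ 0.22629513, -0.58208225,  0.22487323]), 'eef_rot': array([-3.08641012e+00, -5.78857198e-01,  3.88167321e-04]), 'force': array([-0.87730396, -0.81687666,  0.5480486 ]), 'ft_torque': array([ 0.029687  ,  0.03131145, -0.03158603]), 'opening': 0.0917525002624942} 0.011
scene [[570.87287497   0.         317.89159781]
 [  0.         570.87287497 240.78702299]
 [  0.           0.           1.        ]] [[-0.66532378  0.74655118  0.00236703  0.36550899]
 [ 0.50770272  0.45478288 -0.73171749 -0.180564  ]
 [-0.54734104 -0.4856273  -0.68160392  1.54672717]
 [ 0.          0.          0.          1.        ]]
top [[438.67739194   0.         316.63903298]
 [  0.         438.67739194 238.63357497]
 [  0.           0.           1.        ]] [[ 0.020013   -0.99973718 -0.0111829  -0.03059693]
 [-0.99536108 -0.01887011 -0.09434107  0.524481  ]
 [ 0.09410525  0.01301907 -0.99547712  0.99067956]
 [ 0.          0.          0.          1.        ]]
```

View pics/scene0.png

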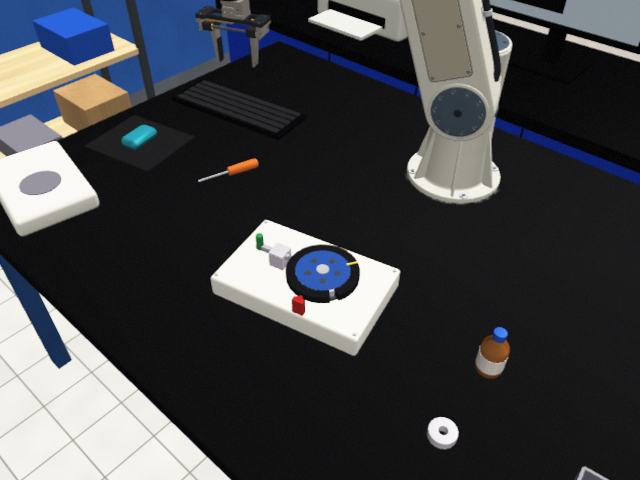

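View pics/top0.png

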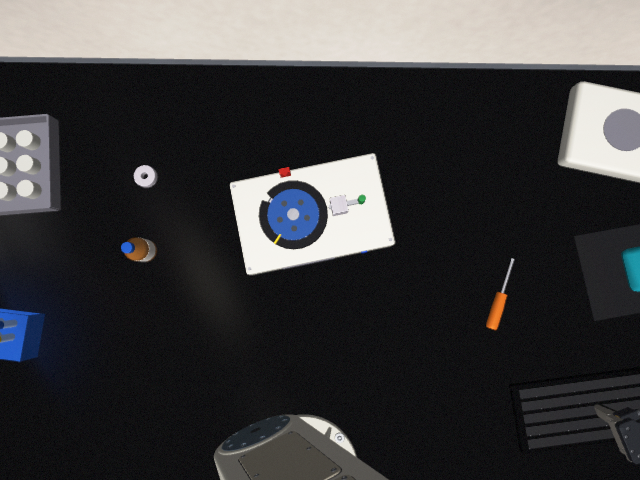

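The scene shows the drive unit (top view centre about (312,214)) with the pointer at (285,172), the knob at (362,199), the mark at (278,239) and the notch at (267,197). The bystanders are well away from it. Next I measure.

```bash
cat > h.py <<'E'
import numpy as np, cv2
from rig import ctrl
def ray(c,uv):
    K,V=c["K"],c["view"];R=V[:3,:3];o=-R.T@V[:3,3]
    d=R.T@np.linalg.inv(K)@np.array([uv[0],uv[1],1.0]);return o,d
def onz(c,uv,z):
    o,d=ray(c,uv);return o+d*(z-o[2])/d[2]
def two(c1,u1,c2,u2):
    o1,d1=ray(c1,u1);o2,d2=ray(c2,u2)
    s=np.linalg.lstsq(np.c_[d1,-d2],o2-o1,rcond=None)[0]
    a=o1+s[0]*d1;b=o2+s[1]*d2;return (a+b)/2,np.linalg.norm(a-b)
def blobs(m,minA=8):
    n,l,st,ce=cv2.connectedComponentsWithStats(m.astype(np.uint8))
    return [(st[i,4],ce[i].round(1),st[i,:4]) for i in range(1,n) if st[i,4]>=minA]
def masks(f):
    h=cv2.cvtColor(f,cv2.COLOR_BGR2HSV);H,S,Vv=cv2.split(h)
    return dict(red=((H<6)|(H>174))&(S>150)&(Vv>90),green=(H>50)&(H<75)&(S>130)&(Vv>50),
      yellow=(H>22)&(H<34)&(S>140)&(Vv>120),white=(S<40)&(Vv>185))
E
python3 - <<'E'
from h import *
C={n:ctrl.camera(n) for n in("scene","top")}
for n,c in C.items():
    M=masks(c["frame"])
    for k in M:
        for b in blobs(M[k],8 if k!="white" else 3000):
            print(n,k,b)
    if n=="top":
        m=M["white"].astype(np.uint8); roi=np.zeros_like(m);roi[140:285,220:405]=1;m*=roi
        m[:]=cv2.morphologyEx(m,cv2.MORPH_OPEN,np.ones((3,3)))
        cs=max(cv2.findContours(m,0,2)[0],key=cv2.contourArea)
        hull=cv2.convexHull(cs)[:,0]
        w=np.array([onz(c,p,.06)[:2] for p in hull])
        r=cv2.minAreaRect((w*1000).astype(np.float32));print("rect mm",r)
        for z in(.06,.09):
            print(z,[onz(c,p,z).round(4) for p in((293,214),)])
        rz=c["range_z"];R=c["view"]
        def pt(u,v):
            d=rz[v,u];q=np.linalg.inv(c["K"])@[u,v,1]*d;return R[:3,:3].T@(q-R[:3,3])
        for p in((310,255),(293,230),(265,214),(322,214),(380,230),(285,172),(362,199)):print(p,pt(*p).round(4))
E
python3 - <<'E'
import cv2
for n,(a,b,c,d) in dict(top=(140,290,220,410),scene=(210,360,200,410)).items():
    f=cv2.imread(f"pics/{n}0.png")[a:b,c:d];cv2.imwrite(f"pics/{n}0z.png",cv2.resize(f,None,fx=3.8,fy=3.8,interpolation=2))
E
```

```text
scene red (np.int32(207), array([298.5, 304.5]), array([292, 295,  13,  20], dtype=int32))
scene green (np.int32(81), array([259.3, 240.7]), array([256, 234,   7,  16], dtype=int32))
scene yellow (np.int32(26), array([352.5, 262.6]), array([348, 261,  10,   4], dtype=int32))
scene white (np.int32(4581), array([ 40.8, 182.6]), array([  0, 141,  98,  84], dtype=int32))
scene white (np.int32(8298), array([306.1, 281.6]), array([211, 220, 189, 124], dtype=int32))
scene white (np.int32(23527), array([ 79.7, 412.2]), array([  0, 266, 230, 214], dtype=int32))
top red (np.int32(91), array([284.2, 171.5]), array([278, 167,  13,  10], dtype=int32))
top green (np.int32(43), array([361.4, 199.1]), array([359, 195,   6,   9], dtype=int32))
top yellow (np.int32(23), array([276.7, 239. ]), array([274, 235,   7,   9], dtype=int32))
top white (np.int32(38880), array([327.1,  29.9]), array([  0,   0, 640,  65], dtype=int32))
top white (np.int32(4543), array([600.7, 132.3]), array([564,  83,  76,  97], dtype=int32))
top white (np.int32(10096), array([317.5, 213.9]), array([230, 154, 165, 120], dtype=int32))
rect mm ((578.603759765625, -7.3691864013671875), (212.6685333251953, 336.48162841796875), 12.808053016662598)
0.06 [array([0.5762, 0.0334, 0.06  ])]
0.09 [array([0.5717, 0.0313, 0.09  ])]
(310, 255) [ 0.4847 -0.0068  0.0618]
(293, 230) [0.5367 0.0305 0.0896]
(265, 214) [0.5705 0.0923 0.0907]
(322, 214) [ 0.5728 -0.0318  0.0905]
(380, 230) [ 0.5438 -0.1621  0.059 ]
(285, 172) [0.6627 0.0506 0.0974]
(362, 199) [ 0.6023 -0.1159  0.1176]
```

View pics/top0z.png

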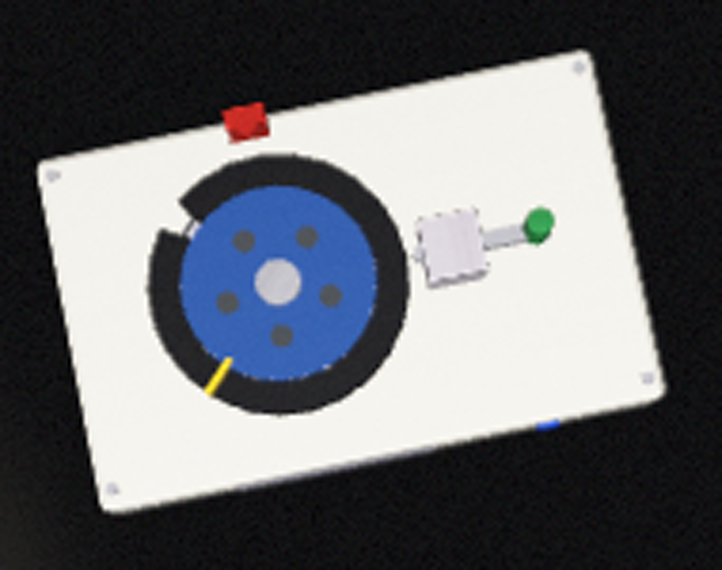

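The zoom confirms the layout. I see the hub at zoom (278,282), the mark towards the lower left, the notch at upper left, and the bolt withdrawn to the right. Next I refine the axis, yaw and mark angle.

```bash
cat >> h.py <<'E'
def blue_circle(c,roi,z):
    f=c["frame"];h=cv2.cvtColor(f,cv2.COLOR_BGR2HSV);H,S,V=cv2.split(h)
    m=((H>100)&(H<125)&(S>110)&(V>60)).astype(np.uint8)
    r=np.zeros_like(m);r[roi[0]:roi[1],roi[2]:roi[3]]=1;m*=r
    cs=max(cv2.findContours(m,0,2)[0],key=cv2.contourArea)
    w=np.array([onz(c,p,z)[:2] for p in cv2.convexHull(cs)[:,0]])
    A=np.c_[2*w,np.ones(len(w))];s=np.linalg.lstsq(A,(w**2).sum(1),rcond=None)[0]
    return s[:2],np.sqrt(s[2]+s[:2]@s[:2]),cv2.minEnclosingCircle(cs)[0]
E
python3 - <<'E'
from h import *
C={n:ctrl.camera(n) for n in("scene","top")}
rois=dict(top=(170,260,250,335),scene=(235,305,280,365))
for z in(.087,.091,.095,.101):
    for n in C: print(z,n,[np.round(x,4) for x in blue_circle(C[n],rois[n],z)[:2]])
print("yel",two(C["top"],(276.7,239),C["scene"],(352.5,262.6)))
print("knob",two(C["top"],(361.4,199.1),C["scene"],(259.3,240.7)))
print("knobtop at .118",onz(C["top"],(362,198),.118))
c=C["scene"];m=masks(c["frame"])["white"].astype(np.uint8);r=np.zeros_like(m);r[215:360,205:405]=1;m*=r
for z in(.09,):
  for n,u in(("top",(276.7,239)),("scene",(352.5,262.6))): print(n,onz(C[n],u,z))
# edges top
c=C["top"];m=masks(c["frame"])["white"].astype(np.uint8);r=np.zeros_like(m);r[140:285,220:405]=1;m*=r
cs=max(cv2.findContours(m,0,1)[0],key=cv2.contourArea)[:,0]
w=np.array([onz(c,p,.06)[:2] for p in cs]);ct=np.array([.5786,-.0074]);a=np.radians(12.8)
ex=np.array([np.cos(a),np.sin(a)]);ey=np.array([-ex[1],ex[0]])
l=np.c_[(w-ct)@ex,(w-ct)@ey]
for nm,i,s,h in(("+x",0,1,.1065),("-x",0,-1,.1065),("+y",1,1,.168),("-y",1,-1,.168)):
    k=(abs(l[:,i]*s-h)<.006)&(abs(l[:,1-i])<(.085 if i else .14))
    p=np.polyfit(l[k,1-i],l[k,i],1);print(nm,k.sum(),p)
E
```

```text
0.087 scene [array([0.5691, 0.0294]), np.float64(0.0574)]
0.087 top [array([0.5723, 0.0318]), np.float64(0.0569)]
0.091 scene [array([0.572 , 0.0319]), np.float64(0.0571)]
0.091 top [array([0.5717, 0.0315]), np.float64(0.0567)]
0.095 scene [array([0.575 , 0.0345]), np.float64(0.0569)]
0.095 top [array([0.5711, 0.0312]), np.float64(0.0565)]
0.101 scene [array([0.5794, 0.0383]), np.float64(0.0564)]
0.101 top [array([0.5702, 0.0308]), np.float64(0.0561)]
yel (array([0.51626283, 0.06522186, 0.09085462]), np.float64(5.943754941218708e-05))
knob (array([ 0.60510343, -0.11608075,  0.10119596]), np.float64(7.862709310078231e-05))
knobtop at .118 [ 0.60435054 -0.11587065  0.118     ]
top [0.51635969 0.0652878  0.09      ]
scene [0.5155593  0.06473522 0.09      ]
+x 112 [-0.001275    0.10512271]
-x 124 [ 0.00013396 -0.10488957]
+y 74 [0.00041546 0.16720914]
-y 73 [ 4.28858670e-05 -1.67081694e-01]
```

Axis (0.5717, 0.0316), pulley top z≈0.0907 and yaw 12.8° all agree with the given sizes, and the predicted knob position matches the measured one within 1 mm. The mark is at about 2.37 rad. The plan is one clockwise stroke of about 136° with closed fingers, from housing angle 245° to 109°.

```bash
cat >> h.py <<'E'
from scipy.spatial.transform import Rotation as Ro
AX=np.array([.5717,.0316]);YAW=np.radians(12.8)
def hw(x,y):  # housing-axis coords (from pulley axis) -> world
    c,s=np.cos(YAW),np.sin(YAW);return AX+np.array([c*x-s*y,s*x+c*y])
def shift(target,yhead=None,st=None):
    st=st or ctrl.get_state();R=Ro.from_rotvec(st["eef_rot"]).as_matrix()
    d=R.T@(np.array(target)-st["ee_pos"])*1000
    t=0
    if yhead is not None:
        h=np.arctan2(R[1,1],R[0,1]);t=-((yhead-h+np.pi)%(2*np.pi)-np.pi)
    return d.round(1),round(t,3)
E
python3 - <<'E'
from h import *
a=np.radians(245);p=hw(.065*np.cos(a),.065*np.sin(a));print(p)
print(shift([*p,.150],YAW+a+np.pi/2))
E
```

```text
[ 0.55796389 -0.03193203]
(array([ 508.5, -392.9,   75.5]), np.float64(-0.987))
```

Request:
jog_arm(increments=[40, -31, 0, -0.08, 80, -62, 0, -0.16, 120, -93, 0, -0.24, 160, -124, 0, -0.32, 200, -155, 0, -0.4, 240, -186, 0, -0.48, 270, -209, 0, -0.56, 300, -232, 0, -0.64, 330, -255, 0, -0.72, 360, -278, 0, -0.8, 390, -301, 0, -0.88, 420, -325, 0, -0.96], gripper=0, grip_force=10)

```text
t: 1.3
ee_pos: [0.4851, -0.1522, 0.2259]
eef_rot: [2.467, 1.944, 0.001]
force: [1.2, -0.3, -0.2]
opening: 0.0139
```

Run:
```python
from h import *
a=np.radians(245);p=hw(.065*np.cos(a),.065*np.sin(a))
s=ctrl.get_state();print(s["t"],s["ee_pos"],s["opening"],s["force"],s["joint_positions"])
print(shift([*p,.120],YAW+a+np.pi/2))
```

```text
1.3 [ 0.48511033 -0.15223643  0.22586622] 0.013924375798216905 [ 1.22198366 -0.25960936 -0.184856  ] [-3.07002767e-01  1.70498921e-01  1.87896581e+00 -5.38841971e-05
  1.09143159e+00 -7.09333705e-02]
(array([134. ,  42.6, 105.9]), np.float64(-0.023))
```

Request:
jog_arm(increments=[30, 10, 0, 0, 60, 20, 10, -0.02, 90, 30, 20, -0.02, 120, 38, 40, -0.02, 134, 42.6, 65, -0.02, 134, 42.6, 85, -0.02, 134, 42.6, 95, -0.02, 134, 42.6, 105, -0.02, 134, 42.6, 105, -0.02, 134, 42.6, 105, -0.02])

```text
t: 2.13
ee_pos: [0.5575, -0.0347, 0.1209]
eef_rot: [-2.453, -1.963, 0.0]
force: [-0.1, 0.0, 0.1]
opening: 0.0005
```

Run:
```python
from h import *
a=np.radians(245);p=hw(.065*np.cos(a),.065*np.sin(a))
s=ctrl.get_state();print(s["t"],s["ee_pos"],s["opening"],s["force"])
print(shift([*p,.1017],YAW+a+np.pi/2))
for n in("scene","wrist"): 
    c=ctrl.camera(n);f=c["frame"]
    if n=="scene": f=cv2.resize(f[180:360,190:430],None,fx=3,fy=3)
    cv2.imwrite(f"pics/{n}1.png",f)
```

```text
2.1333 [ 0.5575037  -0.03467177  0.12089194] 0.00045799213171310364 [-0.14253859  0.00642575  0.07406032]
(array([ 2.8, -0.1, 19.2]), np.float64(-0.008))
```

View pics/scene1.png

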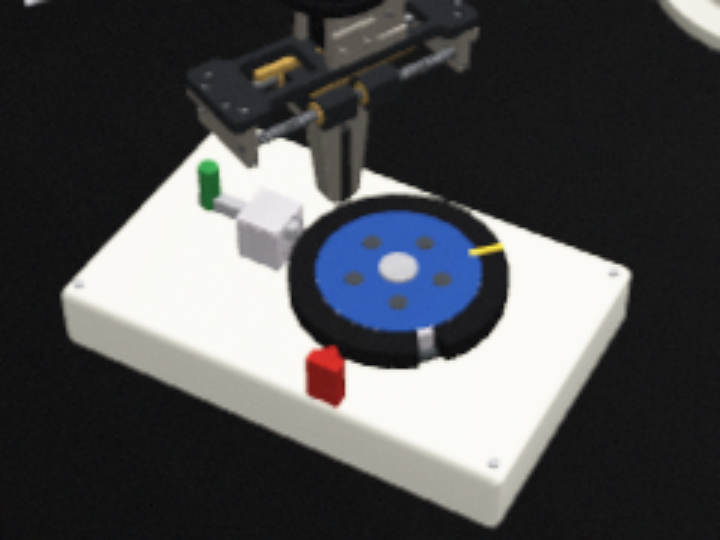

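View pics/wrist1.png

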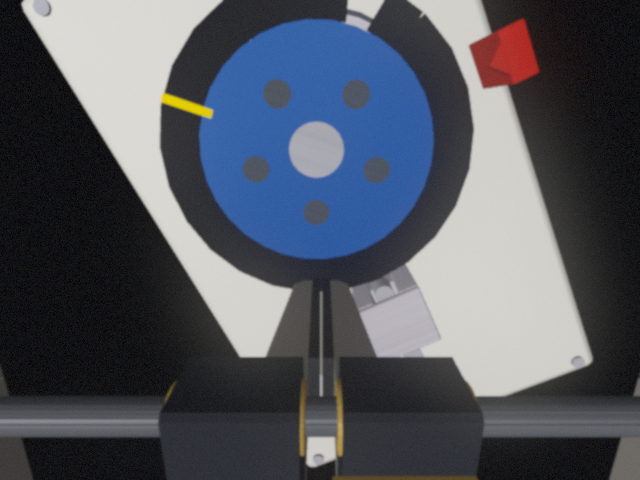

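Both views show the closed fingertips just above the tread near housing angle 245°, wrist pixel (321,285), clear of the guide. Next I descend gently to feel for the top.

Request:
jog_arm(increments=[2.5, 0, 5, 0, 2.5, 0, 10, 0, 2.5, 0, 14, 0, 2.5, 0, 15.5, 0, 2.5, 0, 16.2, 0, 2.5, 0, 16.6, 0, 2.5, 0, 17, 0, 2.5, 0, 17, 0])

```text
t: 2.9
ee_pos: [0.5582, -0.0317, 0.1036]
eef_rot: [2.452, 1.964, 0.0]
force: [-0.7, 0.4, -0.1]
opening: 0.0004
```

Request:
jog_arm(increments=[0, 0, 0.3, 0, 0, 0, 0.6, 0, 0, 0, 0.9, 0, 0, 0, 1.2, 0, 0, 0, 1.2, 0, 0, 0, 1.2, 0])

```text
t: 3.4
ee_pos: [0.5581, -0.0317, 0.1024]
eef_rot: [-2.452, -1.964, 0.0]
force: [0.5, -0.1, 0.0]
opening: 0.0004
```

Request:
jog_arm(increments=[0, 0, 0.3, 0, 0, 0, 0.6, 0, 0, 0, 0.9, 0, 0, 0, 1.2, 0, 0, 0, 1.2, 0, 0, 0, 1.2, 0])

```text
t: 3.9
ee_pos: [0.5581, -0.0317, 0.1012]
eef_rot: [-2.452, -1.964, -0.0]
force: [-0.7, -0.3, -0.2]
opening: 0.0006
```

Request:
jog_arm(increments=[0, 0, 0.3, 0, 0, 0, 0.6, 0, 0, 0, 0.8, 0, 0, 0, 1, 0, 0, 0, 1, 0, 0, 0, 1, 0])

```text
t: 4.4
ee_pos: [0.5582, -0.0318, 0.1003]
eef_rot: [2.452, 1.964, 0.0]
force: [-1.4, -0.5, 2.5]
opening: 0.0003
```

Request:
jog_arm(increments=[0, 0, 0.3, 0, 0, 0, 0.6, 0, 0, 0, 0.9, 0, 0, 0, 0.9, 0, 0, 0, 0.9, 0])

```text
t: 4.82
ee_pos: [0.5582, -0.0319, 0.0995]
eef_rot: [2.451, 1.964, 0.0]
force: [0.1, -3.3, 5.7]
opening: 0.0005
```

```bash
cat >> h.py <<'E'
def arc(a0,da,n,rows,st=None):
    """rows of tool shifts for circle around AX, ccw da (deg) per row, n moving rows"""
    st=st or ctrl.get_state();R=Ro.from_rotvec(st["eef_rot"]).as_matrix()
    p0=st["ee_pos"][:2];v=p0-AX;out=[]
    for i in range(1,rows+1):
        t=np.radians(da*min(i,n));q=AX+np.array([np.cos(t)*v[0]-np.sin(t)*v[1],np.sin(t)*v[0]+np.cos(t)*v[1]])
        d=R.T@np.array([*(q-p0),0])*1000
        out+= [round(d[0],1),round(d[1],1),0,round(-t,3)]
    return [float(x) for x in out], np.linalg.norm(v), np.degrees(np.arctan2(v[1],v[0])-YAW)
def markangle():
    for n in("top","scene","wrist"):
        c=ctrl.camera(n);b=blobs(masks(c["frame"])["yellow"],10)
        for x in b:
            w=onz(c,x[1],.09)[:2];v=w-AX;r=np.hypot(*v)
            if .05<r<.08: print(n,x[0],x[1],"r",r.round(4),"ang",round((np.arctan2(v[1],v[0])-YAW),4))
E
python3 - <<'E'
from h import *
print(arc(0,-4,12,12))
print(ctrl.get_state()["force"]); markangle()
E
```

```text
([0.1, -4.5, 0.0, 0.07, 0.5, -9.0, 0.0, 0.14, 1.3, -13.5, 0.0, 0.209, 2.3, -17.9, 0.0, 0.279, 3.7, -22.2, 0.0, 0.349, 5.3, -26.4, 0.0, 0.419, 7.3, -30.5, 0.0, 0.489, 9.5, -34.5, 0.0, 0.559, 12.0, -38.3, 0.0, 0.628, 14.7, -41.9, 0.0, 0.698, 17.7, -45.3, 0.0, 0.768, 21.0, -48.4, 0.0, 0.838], np.float64(0.06488437605760525), np.float64(-114.79881738139103))
[ 0.05688892 -3.25506685  5.71634599]
scene 24 [352.  262.8] r 0.064 ang 2.3814
wrist 653 [170.2 110.8] r 0.0643 ang 2.3958
```

Request:
jog_arm(increments=[0, 0, 0.5, 0, 0.1, -4.5, 0.5, 0.07, 0.5, -9, 0.5, 0.14, 1.3, -13.5, 0.5, 0.209, 2.3, -17.9, 0.5, 0.279, 3.7, -22.2, 0.5, 0.349, 5.3, -26.4, 0.5, 0.419, 7.3, -30.5, 0.5, 0.489, 9.5, -34.5, 0.5, 0.559, 12, -38.3, 0.5, 0.628, 12, -38.3, 0.5, 0.628])

```text
t: 5.88
ee_pos: [0.5242, -0.0112, 0.0993]
eef_rot: [2.94, 1.106, 0.003]
force: [2.4, -1.9, 5.0]
opening: 0.0006
```

Run:
```python
from h import *
print(arc(0,-4,12,12))
s=ctrl.get_state();print(s["force"],s["joint_positions"]); markangle()
```

```text
([0.1, -4.5, 0.0, 0.07, 0.5, -8.9, 0.0, 0.14, 1.2, -13.3, 0.0, 0.209, 2.2, -17.7, 0.0, 0.279, 3.6, -21.9, 0.0, 0.349, 5.2, -26.1, 0.0, 0.419, 7.1, -30.1, 0.0, 0.489, 9.3, -34.0, 0.0, 0.559, 11.7, -37.8, 0.0, 0.628, 14.4, -41.3, 0.0, 0.698, 17.4, -44.7, 0.0, 0.768, 20.5, -47.8, 0.0, 0.838], np.float64(0.06397583276743606), np.float64(-150.8021076526594))
[ 2.35186195 -1.85468431  5.04783976] [-2.43718398e-02  3.59312267e-01  1.95643712e+00  2.74871659e-04
  8.23544451e-01  8.26331447e-01]
scene 24 [352.1 263. ] r 0.064 ang 2.3719
wrist 525 [179.2 206.6] r 0.064 ang 2.3903
```

The finger slipped: the force was only 5 N and the mark hasn't moved (2.37). I'll press harder before moving on.

Request:
jog_arm(increments=[0, 0, 0.2, 0, 0, 0, 0.4, 0, 0, 0, 0.6, 0, 0, 0, 0.6, 0, 0, 0, 0.6, 0])

```text
t: 6.45
ee_pos: [0.5241, -0.0116, 0.0985]
eef_rot: [2.938, 1.113, 0.002]
force: [2.6, 0.6, 7.4]
opening: 0.0004
```

Request:
jog_arm(increments=[0, 0, 0.2, 0, 0, 0, 0.4, 0, 0, 0, 0.4, 0, 0, 0, 0.4, 0])

```text
t: 6.78
ee_pos: [0.5241, -0.0116, 0.0982]
eef_rot: [2.938, 1.113, 0.002]
force: [1.7, 0.3, 8.0]
opening: 0.0006
```

Request:
jog_arm(increments=[0, 0, 0.2, 0, 0, 0, 0.3, 0, 0.1, -4.5, 0.3, 0.07, 0.5, -8.9, 0.3, 0.14, 1.2, -13.3, 0.3, 0.209, 2.2, -17.7, 0.3, 0.279, 2.2, -17.7, 0.3, 0.279])

```text
t: 7.37
ee_pos: [0.5137, 0.0031, 0.0979]
eef_rot: [3.065, 0.687, 0.001]
force: [1.4, -2.8, 8.6]
opening: 0.0004
```

Run:
```python
from h import *
print(arc(0,-4,12,12))
s=ctrl.get_state();print(s["force"]); markangle()
```

```text
([0.1, -4.5, 0.0, 0.07, 0.5, -9.0, 0.0, 0.14, 1.2, -13.5, 0.0, 0.209, 2.2, -17.8, 0.0, 0.279, 3.6, -22.2, 0.0, 0.349, 5.2, -26.4, 0.0, 0.419, 7.1, -30.4, 0.0, 0.489, 9.3, -34.4, 0.0, 0.559, 11.8, -38.2, 0.0, 0.628, 14.5, -41.8, 0.0, 0.698, 17.5, -45.1, 0.0, 0.768, 20.7, -48.3, 0.0, 0.838], np.float64(0.06460605148068599), np.float64(-166.6553351226462))
[ 1.44282934 -2.81778375  8.63292031]
scene 23 [354.4 269.1] r 0.0651 ang 2.0951
wrist 535 [178.5 207.1] r 0.0634 ang 2.1142
```

It now turns without slip (0.28 rad for a 16° stroke). I continue with half the twist, to keep joint 6 within range.

Request:
jog_arm(increments=[0.1, -4.5, 0.2, 0.035, 0.5, -9, 0.2, 0.07, 1.2, -13.5, 0.2, 0.105, 2.2, -17.8, 0.2, 0.14, 3.6, -22.2, 0.2, 0.175, 5.2, -26.4, 0.2, 0.21, 7.1, -30.4, 0.2, 0.245, 9.3, -34.4, 0.2, 0.28, 11.8, -38.2, 0.2, 0.315, 14.5, -41.8, 0.2, 0.35, 17.5, -45.1, 0.2, 0.385, 20.7, -48.3, 0.2, 0.42])

```text
t: 8.52
ee_pos: [0.5106, 0.0552, 0.0974]
eef_rot: [3.141, 0.037, -0.003]
force: [-1.5, -3.2, 10.5]
opening: 0.0007
```

Run:
```python
from h import *
print(arc(0,-4,12,12))
s=ctrl.get_state();print(s["force"],s["joint_positions"][5]); markangle()
```

```text
([1.9, -4.2, 0.0, 0.07, 4.1, -8.2, 0.0, 0.14, 6.5, -12.0, 0.0, 0.209, 9.3, -15.7, 0.0, 0.279, 12.2, -19.2, 0.0, 0.349, 15.4, -22.5, 0.0, 0.419, 18.9, -25.5, 0.0, 0.489, 22.5, -28.3, 0.0, 0.559, 26.3, -30.8, 0.0, 0.628, 30.3, -33.1, 0.0, 0.698, 34.4, -35.0, 0.0, 0.768, 38.7, -36.7, 0.0, 0.838], np.float64(0.06554100961764153), np.float64(146.0636066610354))
[-1.46718384 -3.18974579 10.54992474] 1.6528354561407563
scene 32 [345.4 288.7] r 0.069 ang 1.215
wrist 604 [229.2 154.4] r 0.0626 ang 1.2448
```

Request:
jog_arm(increments=[1.9, -4.2, 0, 0.035, 4.1, -8.2, 0, 0.07, 6.5, -12, 0, 0.105, 9.3, -15.7, 0, 0.14, 12.2, -19.2, 0, 0.175, 15.4, -22.5, 0, 0.21, 18.9, -25.5, 0, 0.245, 22.5, -28.3, 0, 0.28, 26.3, -30.8, 0, 0.315, 30.3, -33.1, 0, 0.35, 34.4, -35, 0, 0.385, 34.4, -35, 0, 0.385])

```text
t: 9.67
ee_pos: [0.5445, 0.0914, 0.0974]
eef_rot: [3.09, -0.565, -0.003]
force: [-2.8, -1.1, 10.3]
opening: 0.0005
```

Run:
```python
from h import *
print(arc(0,-3,8,9))
s=ctrl.get_state();print(s["force"],s["joint_positions"][5]); markangle()
c=ctrl.camera("wrist");cv2.imwrite("pics/wrist2.png",c["frame"])
```

```text
([2.5, -2.4, 0.0, 0.052, 5.1, -4.6, 0.0, 0.105, 7.8, -6.7, 0.0, 0.157, 10.7, -8.7, 0.0, 0.209, 13.6, -10.5, 0.0, 0.262, 16.6, -12.1, 0.0, 0.314, 19.7, -13.6, 0.0, 0.367, 22.9, -14.9, 0.0, 0.419, 22.9, -14.9, 0.0, 0.419], np.float64(0.06571843060632494), np.float64(101.60425376451091))
[-2.79925242 -1.08745018 10.26277557] 2.0961282880033303
scene 35 [320.1 295.5] r 0.0703 ang 0.438
wrist 631 [299.2 128.4] r 0.0627 ang 0.433
```

View pics/wrist2.png

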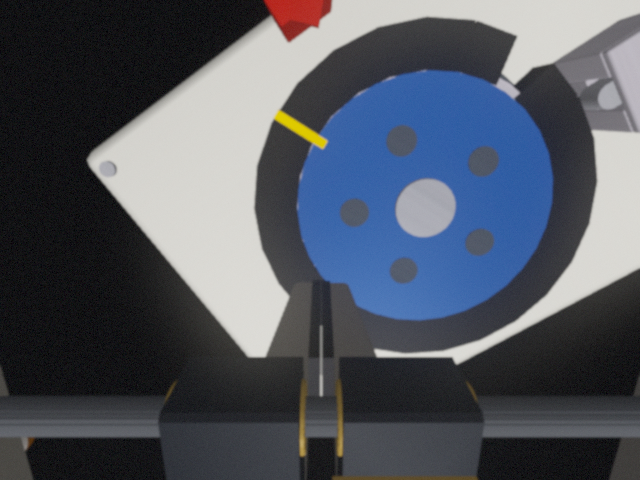

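The mark is at wrist pixel (300,130), about 0.43 rad short of the pointer, and the notch is nearing the bolt at (508,87). I turn about 21° more, then lift and measure without load.

Request:
jog_arm(increments=[2.5, -2.4, 0, 0.03, 5.1, -4.6, 0, 0.06, 7.8, -6.7, 0, 0.09, 10.7, -8.7, 0, 0.12, 13.6, -10.5, 0, 0.15, 16.6, -12.1, 0, 0.18, 19.7, -13.6, 0, 0.21, 19.7, -13.6, 0, 0.21, 19.7, -13.6, 0, 0.21])

```text
t: 10.62
ee_pos: [0.5674, 0.097, 0.0974]
eef_rot: [3.014, -0.883, -0.003]
force: [-2.8, -1.1, 10.3]
opening: 0.0004
```

Run:
```python
from h import *
s=ctrl.get_state();print(s["force"],s["joint_positions"][5]); markangle()
c=ctrl.camera("wrist");cv2.imwrite("pics/wrist3.png",c["frame"])
c=ctrl.camera("scene");cv2.imwrite("pics/scene3.png",cv2.resize(c["frame"][200:360,190:430],None,fx=3,fy=3,interpolation=2))
```

```text
[-2.76620372 -1.10747518 10.31862866] 2.307265416529381
top 25 [285.3 186.2] r 0.0638 ang 0.065
scene 34 [308.  292.9] r 0.0694 ang 0.0863
wrist 623 [329.8 127.1] r 0.0629 ang 0.0557
```

View pics/wrist3.png

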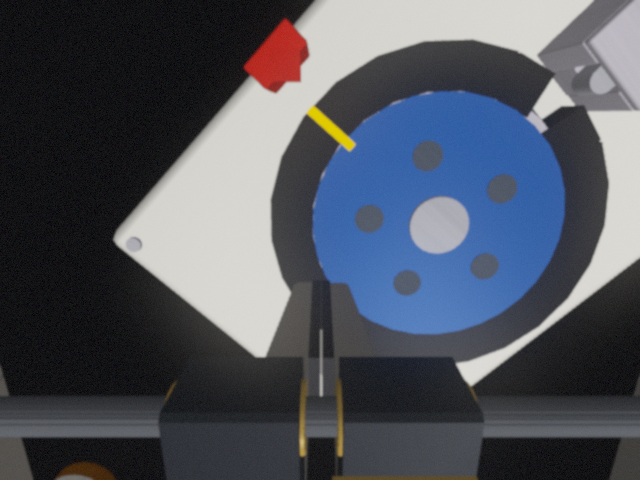

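View pics/scene3.png

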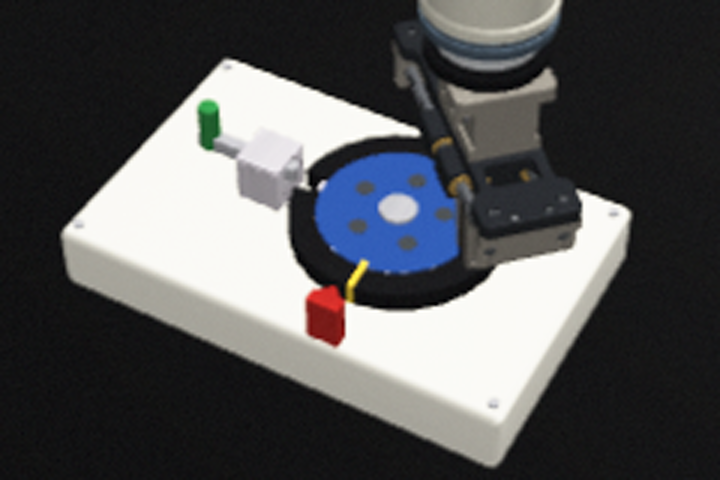

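Both views show the mark within a few degrees of the pointer: wrist (330,127) against pointer (300,60). The notch is nearly at the bolt. Next I measure hub-relative angles within each single camera.

```bash
cat >> h.py <<'E'
def rel(ztop,names=("wrist","top"),save=None):
    for n in names:
        c=ctrl.camera(n);f=c["frame"];M=masks(f)
        if save: cv2.imwrite(f"pics/{save}_{n}.png",f)
        # predicted hub pixel
        def pix(p):
            q=c["view"][:3,:3]@p+c["view"][:3,3];q=c["K"]@q;return q[:2]/q[2]
        hp=pix(np.array([*AX,ztop+.003]));sc=np.linalg.norm(pix(np.array([*(AX+[0.013,0]),ztop+.003]))-hp)
        S=cv2.cvtColor(f,cv2.COLOR_BGR2HSV)[...,1];V=cv2.cvtColor(f,cv2.COLOR_BGR2HSV)[...,2]
        m=((S<60)&(V>110)).astype(np.uint8);best=None
        for a,ce,bb in blobs(m,20):
            if np.linalg.norm(ce-hp)<1.2*sc+3: best=(a,ce)
        ys=[b for b in blobs(M["yellow"],10) if .05<np.hypot(*(onz(c,b[1],ztop)[:2]-AX))<.08]
        if best is None or not ys: print(n,"missing",best,ys,hp);continue
        hub=onz(c,best[1],ztop+.003)[:2];mk=onz(c,ys[0][1],ztop)[:2];v=mk-hub
        # mark own direction
        print(n,"hub",hub.round(4),"mark",mk.round(4),"r",np.hypot(*v).round(4),"mark head deg",np.degrees(np.arctan2(v[1],v[0])).round(2))
        m=((S<45)&(V>170)).astype(np.uint8)
        cs=max(cv2.findContours(m,0,1)[0],key=lambda k:cv2.contourArea(k) if n=="wrist" or 220<k[:,0,0].mean()<405 and 140<k[:,0,1].mean()<285 else 0)[:,0]
        cs=cs[(cs[:,0]>3)&(cs[:,0]<636)&(cs[:,1]>3)&(cs[:,1]<476)]
        w=np.array([onz(c,p,.06)[:2] for p in cs]);ct=hub-hw(0,.04)+AX
        e=np.array([np.cos(YAW),np.sin(YAW)]);ey=np.array([-e[1],e[0]]);l=np.c_[(w-ct)@e,(w-ct)@ey]
        for nm,i,s,h in(("+x",0,1,.106),("-x",0,-1,.106),("+y",1,1,.168)):
            k=(abs(l[:,i]*s-h)<.005)&(abs(l[:,1-i])<(.085 if i else .14))
            if k.sum()>25:
                p=np.polyfit(l[k,1-i],l[k,i],1);sg=-1 if i==0 else 1
                print("   edge",nm,k.sum(),"yaw deg",(12.8+sg*np.degrees(p[0])).round(2),p[1].round(4))
        if n=="wrist":
            for b in blobs(M["red"],20): print("   red",b[1],onz(c,b[1],.094)[:2].round(4))
E
python3 - <<'E'
from h import *
rel(.0884,save="r4")
E
```

```text
wrist hub [0.5711 0.0306] mark [0.6322 0.049 ] r 0.0638 mark head deg 16.72
   edge +x 169 yaw deg 12.59 0.1037
   edge +y 123 yaw deg 13.19 0.1663
   red [278.  57.] [0.665  0.0518]
top hub [0.5781 0.031 ] mark [0.6332 0.0499] r 0.0583 mark head deg 18.95
```

Run:
```python
from h import *
print(arc(0,-1.3,3,3))
```

```text
([1.2, -0.9, 0.0, 0.023, 2.4, -1.7, 0.0, 0.045, 3.7, -2.5, 0.0, 0.068], np.float64(0.06555543062007542), np.float64(80.93733448087798))
```

Request:
jog_arm(increments=[1.2, -0.9, 0, 0.02, 2.4, -1.7, 0, 0.04, 3.7, -2.5, 0, 0.06, 3.7, -2.5, 0, 0.06, 3.7, -2.5, 0, 0.06])

```text
t: 11.38
ee_pos: [0.5716, 0.0971, 0.0973]
eef_rot: [2.986, -0.973, -0.004]
force: [-2.8, -0.6, 10.8]
opening: 0.0003
```

Run:
```python
from h import *
rel(.0884,names=("wrist",),save="r5"); markangle()
```

```text
wrist hub [0.5712 0.0306] mark [0.6332 0.0451] r 0.0637 mark head deg 13.14
   edge +x 181 yaw deg 12.63 0.1036
   edge +y 116 yaw deg 13.33 0.1661
   red [268.6  69.4] [0.6651 0.0518]
top 23 [287.  185.7] r 0.064 ang 0.0043
scene 30 [305.9 291.9] r 0.0689 ang 0.0162
wrist 618 [330.5 127.5] r 0.0629 ang -0.0075
```

The alignment is within about 0.006 rad. Next I lift off and move behind the knob.

Request:
jog_arm(increments=[0, 0, -3, 0, 0, 0, -20, 0, 0, 0, -40, 0, 0, 0, -60, 0, 0, 0, -70, 0, 0, 0, -70, 0])

```text
t: 12.08
ee_pos: [0.5733, 0.0974, 0.1688]
eef_rot: [-2.986, 0.973, -0.003]
force: [0.8, 0.3, -0.5]
opening: 0.0001
```

Run:
```python
from h import *
rel(.0896,names=("wrist","top"),save="r6"); markangle()
print(shift([*hw(0,-.190),.165],YAW))
s=ctrl.get_state();print(s["joint_positions"],s["force"])
```

```text
wrist hub [0.571  0.0306] mark [0.6333 0.045 ] r 0.0639 mark head deg 13.06
   edge +x 166 yaw deg 12.71 0.1038
   edge -x 228 yaw deg 12.62 -0.1044
   edge +y 94 yaw deg 13.11 0.1664
   red [286.8  85.8] [0.6655 0.0519]
top missing None [(np.int32(23), array([286.9, 185.6]), array([285, 181,   4,  10], dtype=int32))] [292.79555445 213.81555997]
top 23 [286.9 185.6] r 0.0643 ang 0.0069
scene 31 [305.8 291.6] r 0.0683 ang 0.0081
wrist 328 [327.2 123.4] r 0.063 ang -0.0083
(array([182. , 177.6,   0.8]), np.float64(-2.425))
[1.65722607e-01 3.48725158e-01 1.78601868e+00 5.31304896e-05
 1.00921524e+00 2.36749632e+00] [ 0.04464442  0.9008862  -0.41301716]
```

View pics/r6_wrist.png

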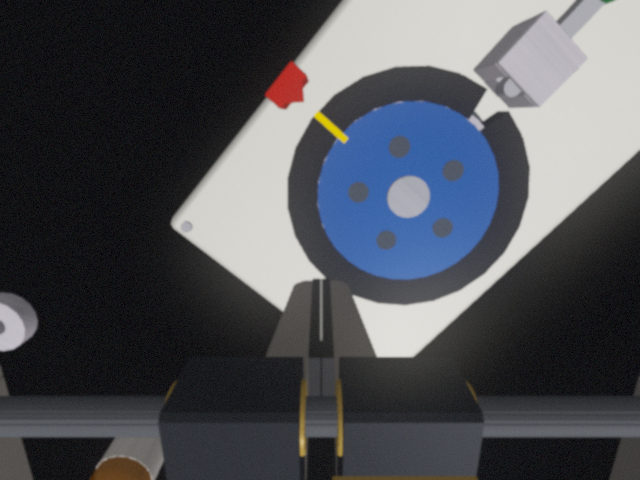

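The wrist view shows the mark (332,127) facing the pointer (288,85) and the notch (488,110) facing the bolt (510,88). Next I move round behind the knob.

Request:
jog_arm(increments=[15, 15, 0, -0.12, 30, 30, 0, -0.24, 45, 45, 0, -0.36, 60, 60, 0, -0.48, 75, 74, 0, -0.6, 90, 88, 0, -0.72, 105, 103, 0, -0.84, 120, 117, 0, -0.96, 135, 132, 0, -1.08, 150, 146, 0, -1.2, 165, 161, 0, -1.32, 182, 177.6, 0, -1.44])

```text
t: 13.33
ee_pos: [0.614, -0.1541, 0.166]
eef_rot: [-2.883, -1.245, 0.002]
force: [0.6, -0.4, 0.0]
opening: 0.0004
```

Run:
```python
from h import *
print(shift([*hw(0,-.190),.165],YAW),ctrl.get_state()["ee_pos"])
```

```text
(array([ 0.1, -0.4,  1. ]), np.float64(-0.979)) [ 0.61403017 -0.15407371  0.16597242]
```

Request:
jog_arm(increments=[0, 0, 0, -0.12, 0, 0, 0, -0.24, 0, 0, 0, -0.36, 0, 0, 0, -0.48, 0, 0, 0, -0.6, 0, 0, 0, -0.72, 0, 0, 0, -0.84, 0, 0, 0, -0.979, 0, 0, 0, -0.979, 0, 0, 0, -0.979])

```text
t: 14.17
ee_pos: [0.6142, -0.1534, 0.1663]
eef_rot: [-1.97, -2.445, 0.001]
force: [0.0, -0.2, 1.2]
opening: 0.0003
```

Run:
```python
from h import *
print(shift([*hw(0,-.190),.096],YAW),ctrl.get_state()["ee_pos"])
c=ctrl.camera("wrist");cv2.imwrite("pics/w7.png",c["frame"])
c=ctrl.camera("scene");cv2.imwrite("pics/s7.png",cv2.resize(c["frame"][180:340,190:430],None,fx=3,fy=3,interpolation=2))
rel(.0896,names=("wrist",))
```

```text
(array([-0.3, -0.3, 70.3]), np.float64(-0.009)) [ 0.61416801 -0.15335141  0.16632012]
wrist missing None [] [ 316.43833988 -113.95994615]
```

View pics/w7.png

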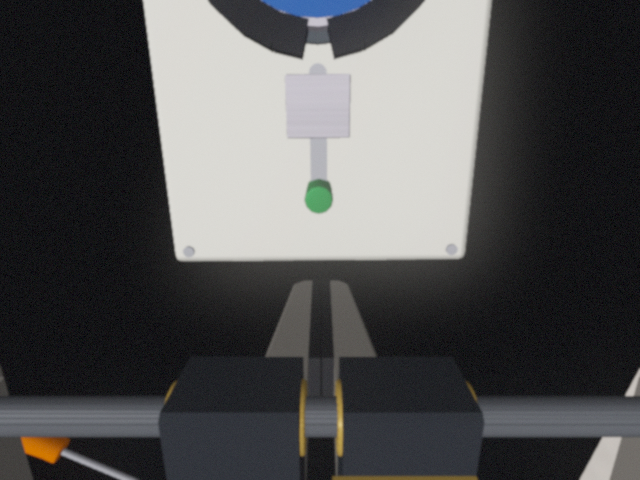

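View pics/s7.png

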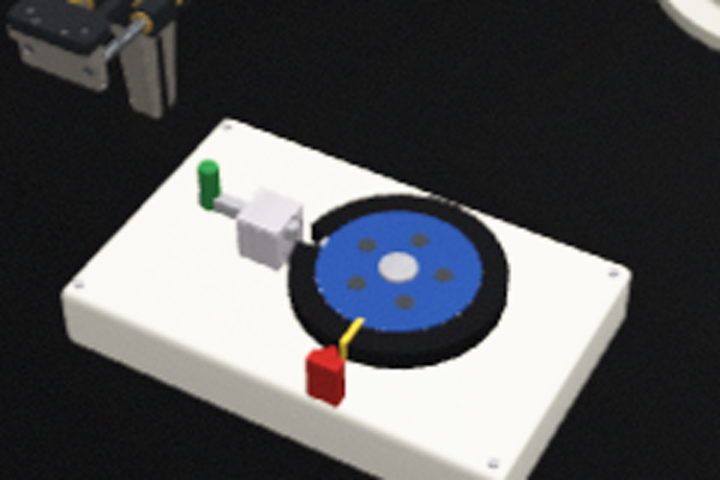

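The wrist view shows the notch centred at x≈318 on the bolt (318,72), and the knob (319,198) straight ahead of the fingers. Next I go down.

Request:
jog_arm(increments=[0, 0, 20, 0, 0, 0, 40, 0, 0, 0, 60, 0, 0, 0, 70, 0, 0, 0, 70, 0, 0, 0, 70, 0, 6, 0, 70, 0, 10, 0, 70, 0, 12, 0, 70, 0, 12, 0, 70, 0])

```text
t: 15.15
ee_pos: [0.6123, -0.1412, 0.0982]
eef_rot: [1.967, 2.449, 0.001]
force: [0.8, 0.6, 0.2]
opening: 0.0007
```

Request:
jog_arm(increments=[2, 0, 0, 0, 4, 0, 0, 0, 6, 0, 0, 0, 7, 0, 0, 0, 8, 0, 0, 0, 9, 0, 0, 0, 10, 0, 0, 0, 10, 0, 0, 0])

```text
t: 15.82
ee_pos: [0.6099, -0.1319, 0.0973]
eef_rot: [1.968, 2.449, -0.0]
force: [0.4, -0.3, -0.6]
opening: 0.0004
```

Run:
```python
from h import *
def hy(p):
    v=p[:2]-AX;return [round(float(v@[np.cos(YAW),np.sin(YAW)]),4),round(float(v@[-np.sin(YAW),np.cos(YAW)]),4)]
s=ctrl.get_state();print(hy(s["ee_pos"]),s["ee_pos"],s["force"])
c=ctrl.camera("wrist");cv2.imwrite("pics/w8.png",c["frame"])
```

```text
[0.001, -0.1679] [ 0.60987579 -0.13194578  0.09726267] [ 0.35347955 -0.31756186 -0.57353893]
```

View pics/w8.png

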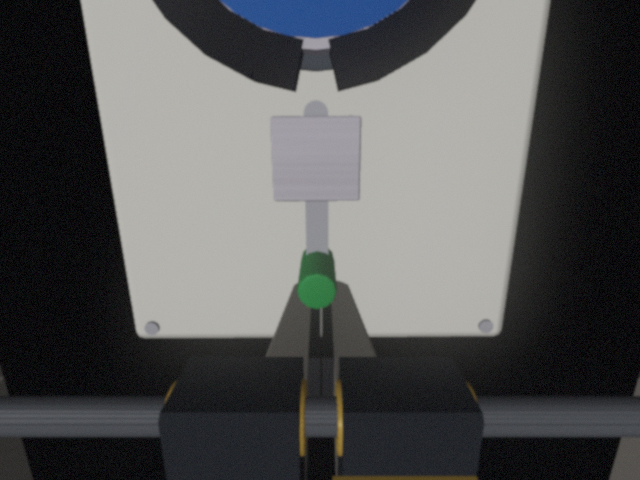

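The fingers are just behind the knob (317,290), with no contact yet. Next I push in small steps.

Request:
jog_arm(increments=[0.7, 0, 0, 0, 1.4, 0, 0, 0, 2.1, 0, 0, 0, 2.8, 0, 0, 0, 3.5, 0, 0, 0, 4.2, 0, 0, 0, 5, 0, 0, 0, 5, 0, 0, 0])

```text
t: 16.53
ee_pos: [0.6088, -0.127, 0.0973]
eef_rot: [-1.968, -2.449, -0.0]
force: [-0.0, -2.6, -0.2]
opening: 0.0003
```

Request:
jog_arm(increments=[0.6, 0, 0, 0, 1.2, 0, 0, 0, 1.8, 0, 0, 0, 2.4, 0, 0, 0, 3, 0, 0, 0, 3.6, 0, 0, 0, 4, 0, 0, 0, 4, 0, 0, 0])

```text
t: 17.2
ee_pos: [0.6079, -0.1231, 0.0973]
eef_rot: [-1.968, -2.449, 0.0]
force: [-0.2, -2.4, -0.5]
opening: 0.0004
```

Request:
jog_arm(increments=[0.6, 0, 0, 0, 1.2, 0, 0, 0, 1.8, 0, 0, 0, 2.4, 0, 0, 0, 3, 0, 0, 0, 3.6, 0, 0, 0, 4, 0, 0, 0, 4, 0, 0, 0])

```text
t: 17.87
ee_pos: [0.607, -0.1192, 0.0973]
eef_rot: [-1.968, -2.449, -0.0]
force: [0.1, -2.8, -0.5]
opening: 0.0006
```

Run:
```python
from h import *
s=ctrl.get_state();v=s["ee_pos"][:2]-AX;print(v@[-np.sin(YAW),np.cos(YAW)],s["force"])
c=ctrl.camera("wrist");cv2.imwrite("pics/w9.png",c["frame"])
```

```text
-0.15483494071762788 [ 0.07550927 -2.83442954 -0.45619922]
```

View pics/w9.png

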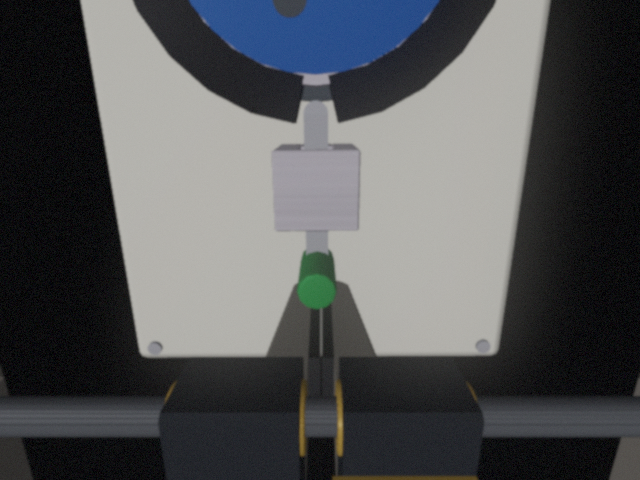

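The bolt tip (316,105) is inside the mouth of the notch. I keep pushing to the stop, watching the force.

Request:
jog_arm(increments=[0.5, 0, 0, 0, 1, 0, 0, 0, 1.5, 0, 0, 0, 2, 0, 0, 0, 2, 0, 0, 0])

```text
t: 18.33
ee_pos: [0.6066, -0.1172, 0.0973]
eef_rot: [-1.968, -2.449, 0.0]
force: [-0.5, -3.1, 0.6]
opening: 0.0005
```

Request:
jog_arm(increments=[0.4, 0, 0, 0, 0.8, 0, 0, 0, 1, 0, 0, 0, 1, 0, 0, 0])

```text
t: 18.67
ee_pos: [0.6064, -0.1163, 0.0973]
eef_rot: [-1.968, -2.449, 0.0]
force: [-0.1, -3.0, 1.2]
opening: 0.0004
```

Request:
jog_arm(increments=[0.4, 0, 0, 0, 0.8, 0, 0, 0, 1, 0, 0, 0, 1, 0, 0, 0])

```text
t: 19.0
ee_pos: [0.6064, -0.1161, 0.0973]
eef_rot: [1.967, 2.448, -0.001]
force: [-0.3, -6.2, -0.8]
opening: 0.0006
```

Request:
jog_arm(increments=[0.3, 0, 0, 0, 0.6, 0, 0, 0, 0.8, 0, 0, 0, 0.8, 0, 0, 0])

```text
t: 19.33
ee_pos: [0.6064, -0.116, 0.0974]
eef_rot: [1.966, 2.448, -0.002]
force: [0.2, -10.6, -1.9]
opening: 0.0003
```

Run:
```python
from h import *
s=ctrl.get_state();v=s["ee_pos"][:2]-AX;print(v@[-np.sin(YAW),np.cos(YAW)],s["force"])
c=ctrl.camera("wrist");cv2.imwrite("pics/w10.png",c["frame"])
```

```text
-0.15164985250671015 [  0.240213   -10.57078034  -1.91663284]
```

View pics/w10.png

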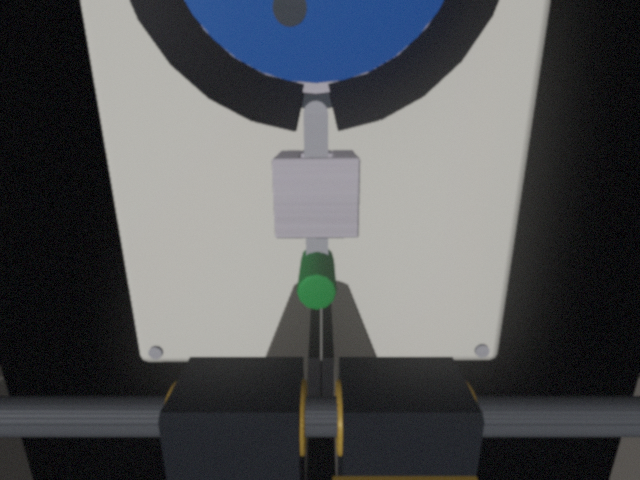

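The force rose to 10.6 N with almost no motion, and the tip is deep in the notch (316,105), so the bolt is at its stop. Next I back off and check.

Request:
jog_arm(increments=[-4, 0, 0, 0, -12, 0, 0, 0, -25, 0, 0, 0, -35, 0, 0, 0, -35, 0, -20, 0, -35, 0, -60, 0, -35, 0, -100, 0, -35, 0, -120, 0, -35, 0, -120, 0, -35, 0, -120, 0])

```text
t: 20.22
ee_pos: [0.6145, -0.1497, 0.2187]
eef_rot: [1.967, 2.446, 0.002]
force: [-0.1, -0.1, -0.4]
opening: 0.0003
```

Run:
```python
from h import *
C={n:ctrl.camera(n) for n in("top","scene","wrist")}
for n in("top","scene"): print(n,blobs(masks(C[n]["frame"])["green"]))
g={n:max(blobs(masks(C[n]["frame"])["green"]),key=lambda b:b[0])[1] for n in("top","scene")}
k,e=two(C["top"],g["top"],C["scene"],g["scene"]);v=k[:2]-AX
k0=np.array([.6051,-.11608]);print("knob",k,e,"moved",(k[:2]-k0)@[-np.sin(YAW),np.cos(YAW)])
markangle();print(ctrl.get_state()["ee_pos"],ctrl.get_state()["force"])
a=C["scene"]["frame"][180:360,190:430];b=C["top"]["frame"][130:290,220:410]
cv2.imwrite("pics/s11.png",np.vstack([cv2.resize(a,(400,300)),cv2.resize(b,(400,300))]))
cv2.imwrite("pics/w11.png",C["wrist"]["frame"])
```

```text
top []
scene [(np.int32(74), array([265.5, 242.8]), array([263, 236,   6,  16], dtype=int32))]Traceback (most recent call last):
  File "<stdin>", line 4, in <module>
ValueError: max() iterable argument is empty
```

Request:
jog_arm(increments=[-30, 0, 0, 0, -60, 0, 0, 0, -100, 0, 0, 0, -140, 0, 0, 0, -170, 0, 0, 0, -200, 0, 0, 0, -200, 0, 0, 0, -200, 0, 0, 0, -200, 0, 0, 0])

```text
t: 21.12
ee_pos: [0.6559, -0.3434, 0.2154]
eef_rot: [-1.966, -2.446, 0.0]
force: [-0.7, -0.3, 0.1]
opening: 0.0003
```

Run:
```python
from h import *
C={n:ctrl.camera(n) for n in("top","scene","wrist")}
g={}
for n in("top","scene"):
    b=blobs(masks(C[n]["frame"])["green"]);print(n,b)
    if b: g[n]=max(b,key=lambda b:b[0])[1]
k0=np.array([.6051,-.11608]);ey=np.array([-np.sin(YAW),np.cos(YAW)])
if len(g)==2:
    k,e=two(C["top"],g["top"],C["scene"],g["scene"]);print("knob",k,e,"moved",(k[:2]-k0)@ey)
else:
    k=onz(C["scene"],g["scene"],.1012);print(k,(k[:2]-k0)@ey)
markangle();print(ctrl.get_state()["ee_pos"],ctrl.get_state()["force"])
a=C["scene"]["frame"][180:360,190:430];b=C["top"]["frame"][130:290,220:410]
cv2.imwrite("pics/s11.png",np.hstack([cv2.resize(a,(400,300)),cv2.resize(b,(400,300))]))
```

```text
top [(np.int32(45), array([354.1, 200.5]), array([351, 197,   7,   9], dtype=int32))]
scene [(np.int32(75), array([265.5, 243.1]), array([263, 236,   6,  16], dtype=int32))]
knob [ 0.60180644 -0.10051785  0.10166277] 0.0003073482953119217 moved 0.0159051044643161
top 24 [286.9 185.5] r 0.0645 ang 0.0062
scene 31 [305.8 291.6] r 0.0683 ang 0.0081
[ 0.65679352 -0.34315671  0.21754282] [-0.50041183 -0.22286602  1.16631975]
```

View pics/s11.png

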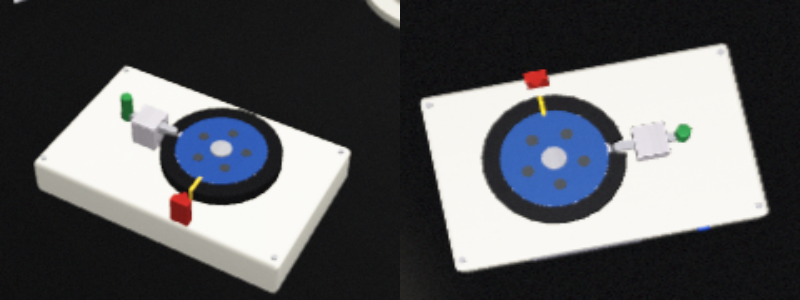

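Both views show the mark facing the pointer and the bolt in the notch. The knob moved 15.9 mm and the arm is clear, so I hand in.

```bash
python3 -c "
from rig import ctrl
print(ctrl.finish_job())"
```

```text
the job is handed in; nothing more can be done
None
```

The pulley's yellow mark now faces the red pointer, the lock bolt is at its stop in the notch, and I handed the job in at about 21 s with the arm clear.

- **Turning:** I pressed the closed fingertips on the tread and turned the pulley about 136° clockwise. The first stroke slipped at about 5 N without moving the pulley. At 8 to 11 N it turned cleanly.
- **Bolt:** I pushed the knob in small steps at about 3 N, until the force rose to 10.6 N at the stop with almost no further motion.
- **Forces:** The highest force I read was about 11 N, against the 20 N limit. I read it at the end of each move, so brief peaks in between were not seen.
- **Last checks:** The top and scene cameras put the mark within 0.01 rad of the pointer. Across the two views the knob had moved 15.9 mm of the 16 mm travel.
- **Disagreements:** The two cameras differed on the mark's distance from the axis (64.5 and 68.3 mm).
- **Bystanders:** I did not re-measure the bottle, screwdriver or spare pulley afterwards. The fingers passed well above the bench away from the drive, and no unexpected contact force showed.

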